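# Tidy the media cabinet: remotes, torch and incense holder to their places

## Task

Put the things lying about on the cabinet away where they belong: the long remote flat in the long bay of the black caddy, the short remote flat in the caddy's short bay (the one beside it, not the small pocket), the lighter-shaped torch flat in the wooden tray, and the brass incense holder standing upright in the ceramic bowl. Leave the glass tumbler standing where it is.

Things in the scene. Friction and masses are not known exactly. Their poses are not given: they have to be found in the camera images.
- long_remote: Loose long TV remote control lying on its back: black box with a grey button face, 165 mm long (its x axis), 42 mm wide (y), 24 mm thick (z, up); about 0.13 kg. Origin: centre of its underside. Its long sides are plain and upright, good to pinch across the width. Which end is which does not matter.
- short_remote: Loose short remote control lying on its back: same look but only 100 mm long (x), 38 mm wide (y), 22 mm thick (z, up); about 0.08 kg. Origin: centre of its underside. Which end is which does not matter.
- torch: Loose aluminium pocket torch shaped like a lighter, lying flat: bright metal block 70 mm long (x), 26 mm wide (y), 18 mm thick (z, up), with a dark seam round it near the lens end (+x); about 0.08 kg. Origin: centre of its underside.
- holder: Loose brass incense-stick holder standing upright: round, foot 36 mm across and 6 mm high, then an upright stem 24 mm across from 10 to 36 mm above the underside, 40 mm high in all; about 0.13 kg. Origin: centre of its underside, z up.
- caddy: Fixed black caddy, a shallow tray 152 (x) by 198 mm (y, to the robot's left within 0.2 rad); origin: centre of underside. Floor 4 mm up, walls 4 mm thick, tops 12 mm up. Bays, inside x by y, centre in its frame: long bay 70 x 190 at (-37, 0), the side nearer the robot; short bay 70 x 125 at (37, -32.5); small pocket 70 x 61 at (37, 64.5), stays empty. Grey floor pads.
- bowl: White ceramic incense bowl, round, fixed to the cabinet top: 112 mm across the rim, 26 mm high, wall 4 mm; flat inner floor 5 mm above the cabinet top, about 84 mm across, the wall flaring outward to about 104 mm inside the rim. Origin: centre of its underside.
- tray: Dark wooden tidy tray, rectangular, fixed to the cabinet top: 108 mm long (x) by 78 mm wide (y), 8 mm high; inside 100 by 70 mm, walls and floor 4 mm thick. Origin: centre of its underside, z up.
- tumbler: Clear glass tumbler standing upright on the cabinet top among the things to be sorted: 68 mm across the rim, 90 mm high. Loose, about 0.26 kg. Origin: centre of its underside. It is to be left standing where it is.
There are look-alikes about, which are no part of the job. Leave any pink look-alike of the long_remote alone. Of the things shaped like the bowl, the white one is meant.

How it is judged:
At the end, for the whole second after the job is handed in: Long and short remote flat on the floor of the long and the short bay (within 16 mm of its middle each way, tilt < 0.08 rad), torch flat on the tray floor, holder upright on the bowl floor within 30 mm of its middle, all at rest; tumbler upright within 30 mm of its start (x of long_remote in the frame of caddy between -0.053 and -0.021 m and y of long_remote in the frame of caddy between -0.016 and 0.016 m and z of long_remote in the frame of caddy between 0.001 and 0.008 m and angle between each of long_remote, short_remote's own z axis and vertical below 0.08 rad and linear speed of each of long_remote, short_remote, torch, holder below 0.02 m/s and angular speed of each of long_remote, short_remote, torch, holder below 0.2 rad/s and x of short_remote in the frame of caddy between 0.019 and 0.055 m and y of short_remote in the frame of caddy between -0.048 and -0.017 m and z of short_remote in the frame of caddy between 0.001 and 0.008 m and x of torch in the frame of tray between -0.038 and 0.038 m and y of torch in the frame of tray between -0.024 and 0.024 m and z of torch in the frame of tray between 0.001 and 0.008 m and angle between each of torch, tumbler's own z axis and vertical below 0.1 rad and horizontal distance between holder and bowl below 0.03 m and z of holder in the frame of bowl between 0.002 and 0.009 m and angle between holder's own z axis and vertical below 0.12 rad and distance of tumbler from where it was at the start of the episode below 0.03 m); the robot touches nothing.
It fails at once if the glass tumbler is tipped (more than 0.35 rad) (angle between tumbler's own z axis and vertical above 0.35 rad).
It fails at once if the glass tumbler is pushed more than 40 mm away (distance of tumbler from where it was at the start of the episode above 0.04 m).
It also fails if it takes over 99 s, if anything falls off the work surface, if the arm or the gripper's body presses on something with over 40 N, if the wrist force passes 120 N, or if a joint passes its speed limit or range.

## Robot

A 7-joint arm with a two-finger parallel gripper is mounted at the origin on the work surface. World frame = base frame: x ahead of the robot, y to its left, z up, the work surface at z = 0. Lengths are in m, angles in rad, forces in N, time in s.
With the tool pointing down it reaches from about 0.425 to 0.95 m from the base axis. Payload 4.7 kg.
Tool frame: the origin (TCP) lies between the finger pads; the fingertips stand 25 mm ahead of it and the grasp point (between the pads) lies 6 mm ahead of it; z points along the fingers, y is the line along which they close (so a half turn about z gives the same grasp; the last joint's range is limited). The gripper opens to 85 mm and grips with 20 to 120 N. Pads are 22 mm wide; open, the fingers measure 114 mm over their backs; the gripper's body (76 mm by 85 mm) begins 54 mm behind the grasp point. The pads swing forward as they close: fully open they stand 13 mm farther back than shut.
Start: joints at [-1.329, 0.469, -0.049, 1.532, 0.024, 1.141, -0.082], TCP at [0.181, 0.65, 0.256] pointing down, gripper open.
Joint ranges: [-2.59, 2.59], [-0.33, 1.99], [-1.39, 1.29], [0.1, 2.45], [-1.04, 4.18], [0.21, 1.99], [-2.66, 2.66]. Speed limits (rad/s): [2.57, 2.57, 3.14, 3.14, 3.14, 3.14, 3.14].

## Interface

Orientations are given as a 3x3 rotation matrix whose columns are the frame's x, y, z axes.
In Python, from rig import * gives the robot as it stands. Calls block until the motion is done:
- movep(position, orientation): joint-space move of the TCP to a pose.
- move_l(position, attitude=None, feed=0.15, until_force=None): straight line of the TCP; attitude=None keeps the orientation; feed is the mean speed in m/s. With until_force (N) it stops when the force on the tool has changed by that much, and returns True; else False.
- move_joints(angles): joint-space move.
- command_gripper(opening, newtons=None): finger opening in m; newtons is the grip in N (None keeps the last); returns when the fingers have stopped.
- sleep(seconds).
- inverse_kinematics(position, orientation): joint angles nearest the present ones, or None.
- sense(): the state.
- camera(name): name is "side" or "top" or "wrist"; returns (picture, depth): 480x640x3 uint8, red, green, blue; 480x640 float32, m along the optical axis (not along the pixel's ray), 0 where there is no reading.
- camera_params(name): a dict with "K" (3x3 intrinsics, pixels), "dist" ([k1, k2, p1, p2, k3] as OpenCV has them; the pictures are not rectified), "position" and "rotation" of the camera in the world; the wrist camera has in their place "tool_from_camera" (4x4, takes a point from camera to tool coordinates, whose origin is the TCP and whose axes are the flange's). Camera axes: x right, y down, z forward; pixel columns grow to the right and rows downward; lengths in m; the calibration is good to about 2 mm. A picture is of the moment at which its call begins: read the wrist's pose just before it. camera_params takes no time and is no camera call.
A pose or a line that the arm cannot do raises Unreachable and nothing moves.
- finish_job(): hands the job in; it is judged then, once.
The state is a dict: "time_s": time; "joint_pos": joint angles; "qd": joint speeds; "joint_efforts": joint torques, N m; "position": TCP position; "tcp_rot": TCP orientation; "wrist_force": force on the tool from outside, world axes, zero at the start; "ft_torque": the same for the moment, N m; "finger_gap": finger opening in m; "gripper_force": force on a finger pad.
Only numpy, scipy, OpenCV 4.12 (cv2) and the standard library are available. Lean on these libraries where they do the work, as an engineer would, in place of code of your own. Each camera call takes 0.05 s, during which the arm holds its last target. There are 200 camera calls.

## Working session

There is one attempt and no reset: what is moved stays moved. The work goes in short steps, each a Python script; the robot and the scene stay as the last script left them, time stands still between calls to the robot, and variables do not carry over. Pictures are saved under pics/ and viewed, at most 14 in all, crops included, and the job is handed in when it is done.

```bash
mkdir -p pics; ls; python3 - <<'E'
from rig import *
import cv2,numpy as np
for n in ("top","side"):
    p,d=camera(n); cv2.imwrite(f"pics/{n}0.png",p[:,:,::-1]); np.save(f"pics/{n}0.npy",d)
    c=camera_params(n); print(n,c)
s=sense();print(s["time_s"],s["tcp_rot"],s["finger_gap"])
E
```

```text
pics
top {'K': array([[541.55198   ,   0.        , 313.94980757],
       [  0.        , 541.55198   , 249.46453734],
       [  0.        ,   0.        ,   1.        ]]), 'dist': array([-0.10719206,  0.        ,  0.        ,  0.        ,  0.        ]), 'position': array([ 0.26023119, -0.01489996,  1.28271071]), 'rotation': array([[-0.01915045, -0.9805287 ,  0.19543983],
       [-0.99955233,  0.02327025,  0.0188051 ],
       [-0.02298687, -0.19499221, -0.98053538]])}
side {'K': array([[459.0268662 ,   0.        , 313.25511127],
       [  0.        , 459.0268662 , 235.85597796],
       [  0.        ,   0.        ,   1.        ]]), 'dist': array([-0.04130279,  0.        ,  0.        ,  0.        ,  0.        ]), 'position': array([0.39357416, 0.5624835 , 0.6200673 ]), 'rotation': array([[-0.989998  , -0.08696962,  0.11108669],
       [-0.13977822,  0.71142274, -0.68872326],
       [-0.0191316 , -0.69736215, -0.71646355]])}
0.1 [[-9.63570079e-01  2.67455697e-01 -3.91399363e-04]
 [ 2.67455967e-01  9.63568476e-01 -1.76028070e-03]
 [-9.36570147e-05 -1.80083591e-03 -9.99998374e-01]] 0.08506598677881075
```

View pics/top0.png

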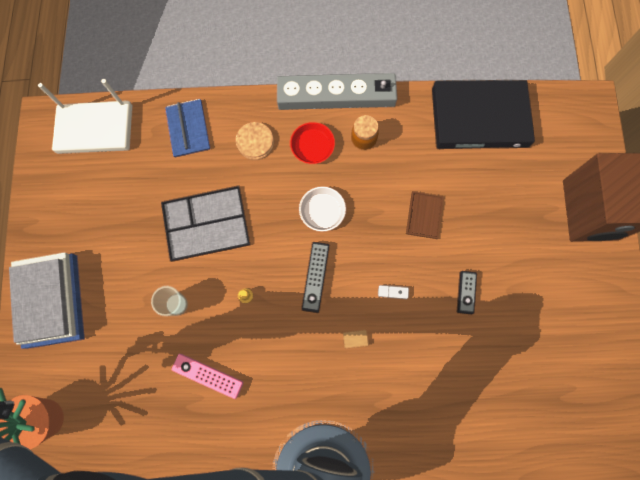

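View pics/side0.png

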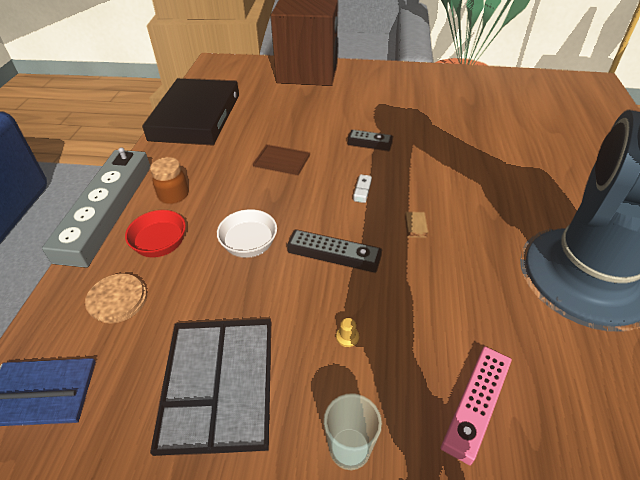

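The top view shows these objects:

- **Caddy:** (206,223), long bay on the near side, small pocket at far left.
- **Bowls:** white (323,209), red (313,143). The white one is meant.
- **Tray:** (425,215).
- **Long remotes:** black (315,277), pink (207,377). The black one is meant.
- **Short remote:** (467,292).
- **Torch:** bright block with a seam (394,292). The beige block at (356,340) is not it.
- **Holder:** brass (245,296).
- **Tumbler:** (169,301).

I'll confirm these in an enlarged crop.

```bash
python3 - <<'E'
import cv2
p=cv2.imread("pics/top0.png")
cv2.imwrite("pics/c1.png",cv2.resize(p[180:360,290:490],None,fx=4*.82,fy=4*.82,interpolation=cv2.INTER_CUBIC)) 
cv2.imwrite("pics/c2.png",cv2.resize(p[180:325,145:345],None,fx=4,fy=4,interpolation=cv2.INTER_CUBIC))
cv2.imwrite("pics/c1.png",cv2.resize(p[180:330,290:490],None,fx=4,fy=4,interpolation=cv2.INTER_CUBIC))
E
```

```text
(no output)
```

View pics/c1.png

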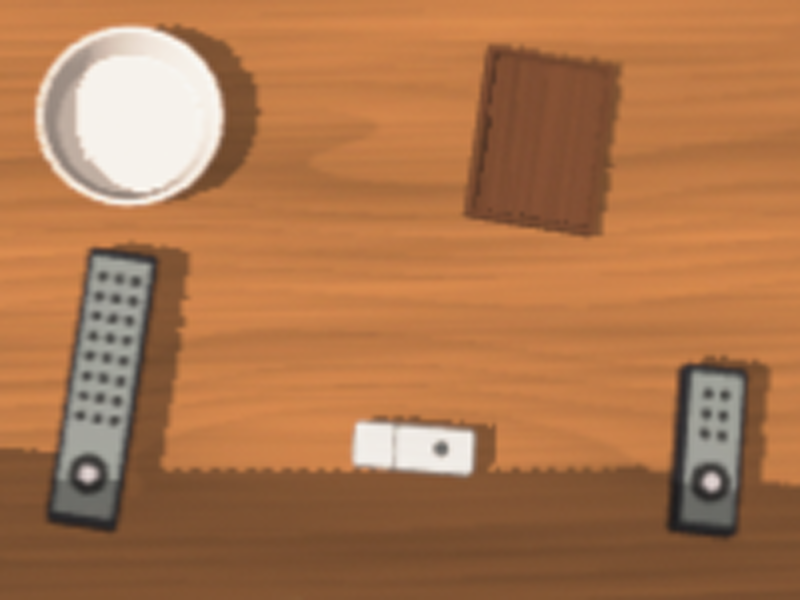

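View pics/c2.png

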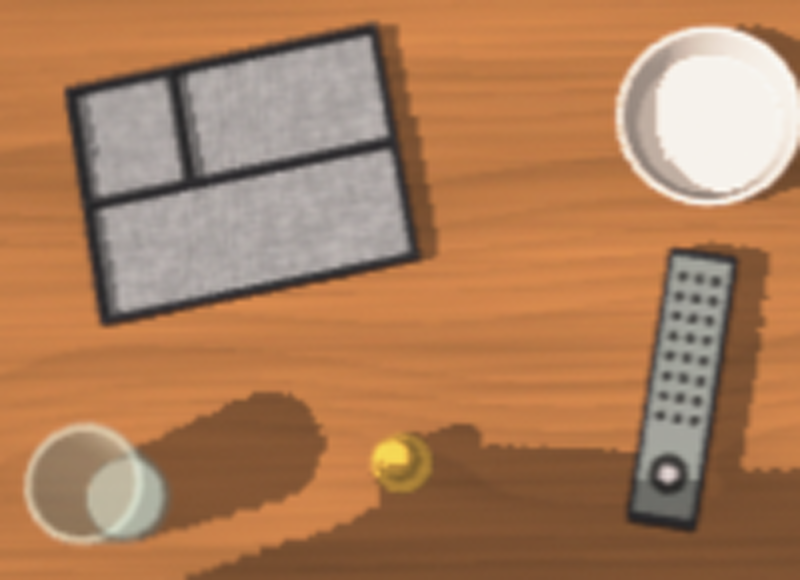

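```bash
cat > h.py <<'E'
from rig import *
import cv2,numpy as np
def px2w(name,pts,z):
    c=camera_params(name)
    if name=="wrist":
        s=sense(); T=c["tool_from_camera"]; R=s["tcp_rot"]@T[:3,:3]; o=s["position"]+s["tcp_rot"]@T[:3,3]
    else: R,o=c["rotation"],c["position"]
    u=cv2.undistortPoints(np.array(pts,float).reshape(-1,1,2),c["K"],c["dist"])[:,0]
    d=np.c_[u,np.ones(len(u))]@R.T
    return o+d*((z-o[2])/d[:,2])[:,None]
def down(a):  # tool pointing down, closing line (y) at angle a in the plane
    y=np.array([np.cos(a),np.sin(a),0]);z=np.array([0,0,-1.]);return np.c_[np.cross(y,z),y,z]
def rect(W):
    e=[np.linalg.norm(W[i]-W[(i+1)%4]) for i in range(4)]
    d=(W[1]-W[2])+(W[0]-W[3]); return W[:,:2].mean(0),np.array(e),np.arctan2(d[1],d[0])
E
python3 - <<'E'
from h import *
np.set_printoptions(precision=4,suppress=True)
def w(P,o,z): return px2w("top",np.array(P)/4+np.array(o)-.375,z)
a,b=(290,180),(145,180)
for n,P,o,z in [("long",[(92,250),(157,258),(117,527),(49,519)],a,.024),("short",[(684,366),(747,371),(736,535),(670,529)],a,.022),
 ("torch",[(357,422),(474,428),(472,474),(354,466)],a,.018),("tray",[(488,45),(621,64),(602,236),(466,214)],a,.008),("caddy",[(68,90),(377,25),(418,258),(103,324)],b,.012)]:
    print(n,*rect(w(P,o,z)))
print("bowl",w([(130,116),(36,116),(224,116)],a,.026))
print("holder",w([(403,463)],b,.003),w([(396,453)],b,.04))
print("tumbler",w([(84,483)],b,.09),w([(126,497)],b,.0))
E
```

```text
long [0.4466 0.0066] [0.0389 0.1611 0.0398 0.1615] -0.17137891825966373
short [ 0.4012 -0.3475] [0.0376 0.0973 0.0389 0.0968] -0.1458077268907233
torch [ 0.4075 -0.1745] [0.0688 0.0272 0.0692 0.026 ] -0.10052349811893237
tray [ 0.5949 -0.264 ] [0.0824 0.1093 0.083  0.1078] -0.1778952262822654
caddy [0.5861 0.2746] [0.196  0.1499 0.195  0.1502] 0.17977049255317676
bowl [[ 0.6103 -0.0124  0.026 ]
 [ 0.6118  0.0442  0.026 ]
 [ 0.6089 -0.0688  0.026 ]]
holder [[0.4077 0.1752 0.003 ]] [[0.4093 0.1738 0.04  ]]
tumbler [[0.3896 0.3423 0.09  ]] [[0.3906 0.3432 0.    ]]
```

Edge lengths match the described sizes, so every identity is confirmed. I'll start with the holder, after an IK check on all the poses.

```bash
cat >> h.py <<'E'
A=.18; C=np.array([.5861,.2746]); RC=np.array([[np.cos(A),-np.sin(A)],[np.sin(A),np.cos(A)]])
# name: pick xy, pick pinch angle, place xy, place pinch angle, tip height above underside, floor z, pre-open, release opening
H=np.pi/2
J={"holder":((.408,.175),.4,(.6103,-.0124),-.02,.0115,.005,.06,.042),
 "long":((.4466,.0066),-.171+H,tuple(C+RC@(-.037,0)),A,.008,.004,.07,.052),
 "short":((.4012,-.3475),-.146+H,tuple(C+RC@(.037,-.0325)),A,.008,.004,.07,.048),
 "torch":((.4075,-.1745),-.10+H,(.5949,-.264),-.178+H,.005,.004,.05,.042)}
HI=.19
def best(xy,a,zs):
    q0=np.array(sense()["joint_pos"]); r=[]
    for k in (a,a+np.pi):
        qs=[inverse_kinematics([*xy,z],down(k)) for z in zs]
        if all(q is not None for q in qs): r.append((np.abs(np.array(qs[0])-q0).max(),k))
    return min(r)[1] if r else None
def log(m,*x):
    s=sense(); print(m,"t=%.1f gap=%.4f gf=%.0f F=%s"%(s["time_s"],s["finger_gap"],np.max(s["gripper_force"]),np.round(s["wrist_force"],1)),s["position"].round(4),*x)
def pick(n):
    p,a,_,_,h,_,o,_=J[n]; z=h+.025; k=best(p,a,[HI,z])
    movep([*p,HI],down(k)); command_gripper(o)
    move_l([*p,.06],feed=.25); c=move_l([*p,z],feed=.08,until_force=12)
    log("at",c); command_gripper(0,40); log("closed"); move_l([*p,HI],feed=.25); log("lifted")
def place(n):
    _,_,p,a,h,f,_,o=J[n]; z=h+.025+f; k=best(p,a,[HI,z])
    movep([*p,HI],down(k)); log("over"); move_l([*p,z+.025],feed=.25); c=move_l([*p,z+.0005],feed=.05,until_force=6)
    log("down",c); command_gripper(o); move_l([*p,HI],feed=.25); log("left")
E
python3 - <<'E'
from h import *
for n,(p,a,P,b,h,f,_,_) in J.items(): print(n,best(p,a,[HI,h+.025]),np.round(P,4),best(P,b,[HI,h+.025+f]))
pick("holder")
E
```

```text
holder 0.4 [ 0.6103 -0.0124] -0.02
long 1.3997963267948965 [0.5497 0.268 ] 0.18
short 4.56638898038469 [0.6283 0.2492] 0.18
torch 4.61238898038469 [ 0.5949 -0.264 ] 4.53438898038469
at t=3.5 gap=0.0597 gf=0 F=[ 0.  -0.1 -0.2] [0.4083 0.1752 0.037 ] False
closed t=3.9 gap=0.0222 gf=39 F=[-1.4 -0.6  5.7] [0.4082 0.1751 0.0371]
lifted t=4.7 gap=0.0222 gf=39 F=[ 0.3 -0.4 -1.7] [0.407  0.1747 0.189 ]
```

```bash
python3 - <<'E'
from h import *
p,d=camera("side"); cv2.imwrite("pics/s1.png",cv2.resize(p[120:420,180:480],None,fx=2,fy=2,interpolation=cv2.INTER_CUBIC))
place("holder"); pick("long")
p,d=camera("side"); cv2.imwrite("pics/s1.png",p[:,:,::-1])
E
```

```text
over t=5.8 gap=0.0222 gf=39 F=[-0.9  0.4 -2. ] [ 0.6093 -0.0103  0.1892]
down t=7.0 gap=0.0223 gf=40 F=[-0.  -0.1  4.4] [ 0.61   -0.0122  0.0422] True
left t=8.0 gap=0.0422 gf=0 F=[-0.4 -0.4 -0.3] [ 0.6093 -0.012   0.1887]
at t=10.6 gap=0.0698 gf=0 F=[ 0.3 -0.7 -1.1] [0.447  0.0066 0.0335] False
closed t=11.0 gap=0.0411 gf=41 F=[-1.   0.7  4.8] [0.4471 0.0068 0.0338]
lifted t=11.8 gap=0.0412 gf=41 F=[-0.2 -0.  -1.9] [0.4455 0.0066 0.189 ]
```

View pics/s1.png

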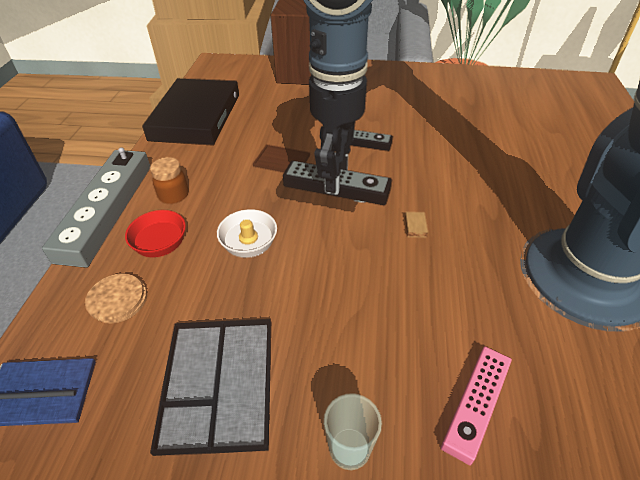

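The side view shows the holder upright in the white bowl (248,231) and the long remote held level (337,182). I'll carry on with the rest.

```bash
python3 - <<'E'
from h import *
place("long"); pick("torch"); place("torch"); pick("short")
p,d=camera("side"); cv2.imwrite("pics/s2.png",p[:,:,::-1])
E
```

```text
over t=12.9 gap=0.0407 gf=41 F=[-1.2  0.  -2.3] [0.5493 0.2662 0.1883]
down t=14.1 gap=0.0410 gf=41 F=[ 0.2 -0.3  4.3] [0.5496 0.2675 0.0379] True
left t=15.1 gap=0.0520 gf=0 F=[-0.1 -0.2  0.2] [0.5491 0.267  0.1886]
at t=18.0 gap=0.0497 gf=8 F=[-3.2  0.8 15. ] [ 0.4095 -0.1753  0.04  ] True
closed t=18.5 gap=-0.0001 gf=17 F=[-1.5  2.4 33.5] [ 0.4147 -0.1761  0.0429]
lifted t=19.3 gap=-0.0001 gf=0 F=[ 0.3 -0.1 -0.1] [ 0.4069 -0.1745  0.1895]
over t=20.1 gap=-0.0000 gf=0 F=[-0.3 -0.1  0.1] [ 0.5935 -0.263   0.1884]
down t=21.5 gap=-0.0001 gf=0 F=[-0.5  0.3  0.3] [ 0.5949 -0.264   0.0343] False
left t=22.7 gap=0.0418 gf=0 F=[ 0.3 -0.2  0.3] [ 0.5939 -0.2638  0.1885]
at t=25.1 gap=0.0696 gf=0 F=[-0.6  0.4  0.2] [ 0.4012 -0.3475  0.033 ] False
closed t=25.5 gap=0.0368 gf=41 F=[-1.   0.3  4.7] [ 0.4016 -0.3478  0.0336]
lifted t=26.3 gap=0.0369 gf=41 F=[ 0.8 -0.3 -0.8] [ 0.4002 -0.347   0.1887]
```

View pics/s2.png

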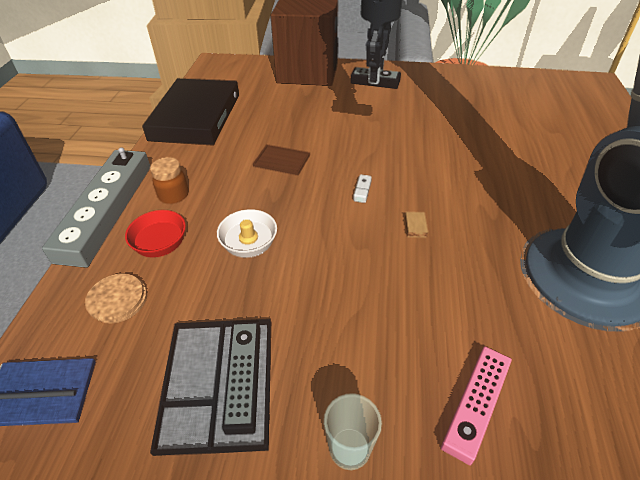

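The long remote sits in the long bay (240,378). The torch pick missed: its measured angle belonged to its short side, so the gripper was a quarter turn out and the fingertips only pressed on it. It is still on the cabinet at (362,188). I'll place the short remote, then re-measure the torch.

```bash
python3 - <<'E'
from h import *
place("short")
p,d=camera("top"); p=p[:,:,::-1]; cv2.imwrite("pics/t3.png",cv2.resize(p[180:330,290:490],None,fx=4,fy=4,interpolation=cv2.INTER_CUBIC))
E
```

```text
over t=28.6 gap=0.0367 gf=41 F=[-0.2  0.2 -1.6] [0.629  0.2475 0.1898]
down t=29.8 gap=0.0368 gf=41 F=[-0.1 -0.2  3.9] [0.6282 0.2488 0.0377] True
left t=30.8 gap=0.0480 gf=0 F=[ 0.3  0.7 -0.6] [0.6278 0.2483 0.1885]
```

View pics/t3.png

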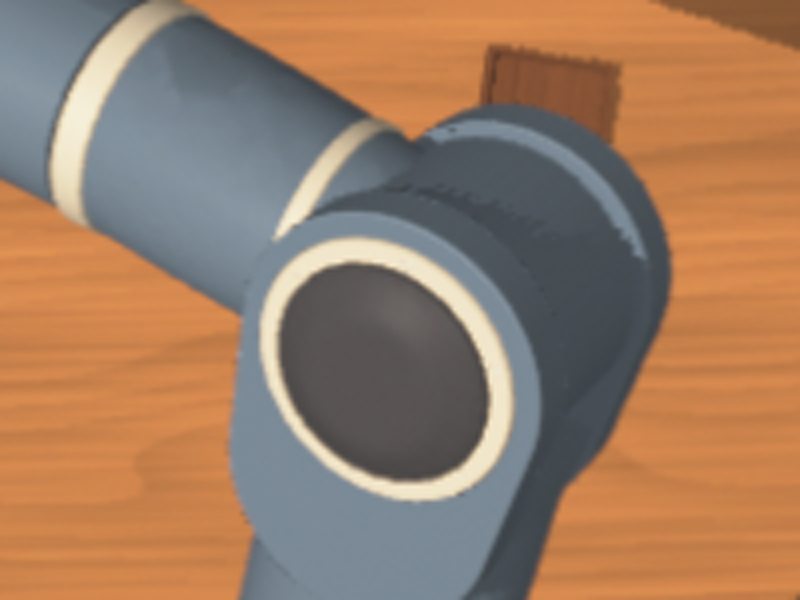

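The arm hides the torch from the top camera, so I'll look with the wrist camera from above it.

```bash
python3 - <<'E'
from h import *
p=(.44,-.18); movep([*p,.25],down(best(p,-.1,[.25])))
sleep(.2); im,d=camera("wrist"); cv2.imwrite("pics/w4.png",im[:,:,::-1]); log("w")
E
```

```text
w t=32.8 gap=0.0482 gf=0 F=[0.3 0.2 0. ] [ 0.4403 -0.1796  0.2497]
```

View pics/w4.png

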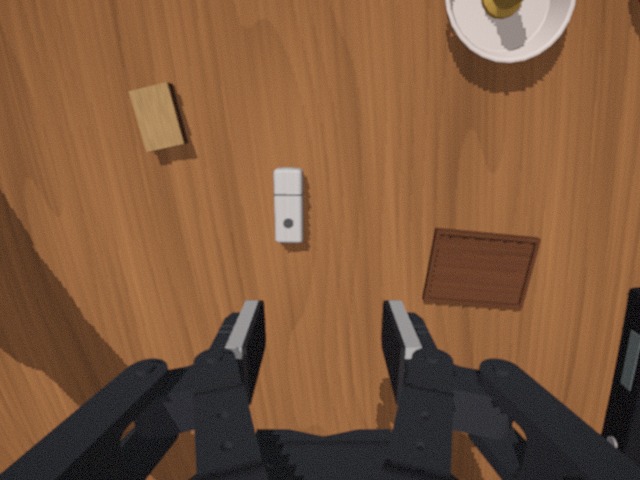

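The torch lies at about (288,206), with corners (275,169), (301,169), (303,242) and (276,242). It runs up and down in this view, so the pinch goes across it.

```bash
python3 - <<'E'
from h import *
W=px2w("wrist",[(275,169),(301,169),(303,242),(276,242)],.018)
T=px2w("wrist",[(437,228),(540,237),(523,311),(422,302)],.008)
c,e,a=rect(W); print(c,e,a); print(rect(T))
assert abs(np.linalg.norm(c-[.4075,-.1745]))<.03
# a = long axis direction here
J["torch"]=(tuple(c),a+H,*J["torch"][2:])
pick("torch")
if sense()["finger_gap"]>.015: place("torch")
q=list(sense()["joint_pos"]); p=(.45,-.5); movep([*p,.3],down(best(p,0,[.3])))
im,d=camera("top"); cv2.imwrite("pics/t5.png",im[:,:,::-1]); cv2.imwrite("pics/t5c.png",cv2.resize(im[180:325,145:345,::-1],None,fx=4,fy=4,interpolation=cv2.INTER_CUBIC))
im,d=camera("side"); cv2.imwrite("pics/s5.png",im[:,:,::-1])
E
```

```text
[ 0.40803888 -0.17453278] [0.02363093 0.06937902 0.02595288 0.06945283] 1.4651353360345958
(array([ 0.5941852 , -0.26215952]), array([0.10680002, 0.08278785, 0.11142168, 0.08051205]), np.float64(1.3943089897915044))
at t=34.6 gap=0.0499 gf=0 F=[-0.1 -0.2 -0.1] [ 0.4083 -0.1747  0.0303] False
closed t=34.9 gap=0.0252 gf=40 F=[-0.1  0.3  6.2] [ 0.4085 -0.1747  0.0306]
lifted t=35.7 gap=0.0249 gf=39 F=[ 0.1 -0.3 -1.4] [ 0.4072 -0.1739  0.1891]
over t=36.9 gap=0.0248 gf=39 F=[-0.9 -0.3 -0.7] [ 0.5938 -0.264   0.1888]
down t=38.0 gap=0.0249 gf=40 F=[-1.2  0.7  3.6] [ 0.5947 -0.2635  0.0347] True
left t=39.1 gap=0.0418 gf=0 F=[ 0.5 -0.6 -0.2] [ 0.5943 -0.2631  0.1886]
```

View pics/t5c.png

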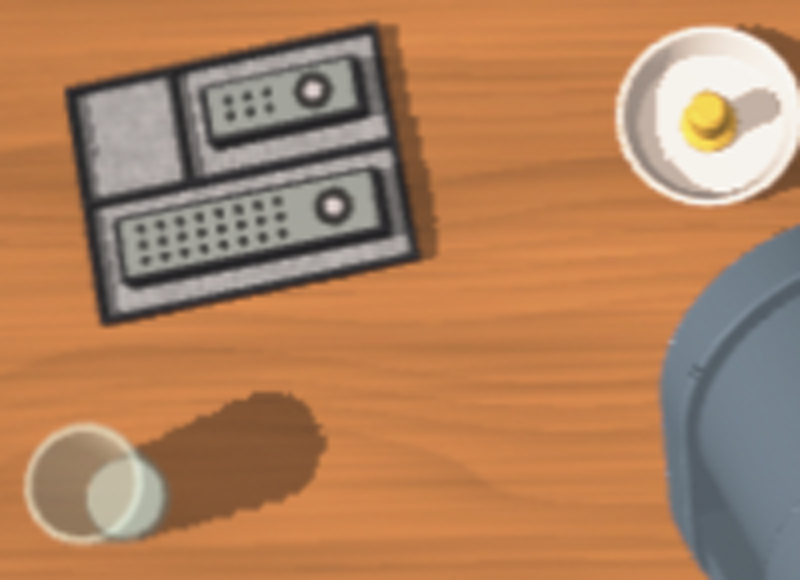

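View pics/s5.png

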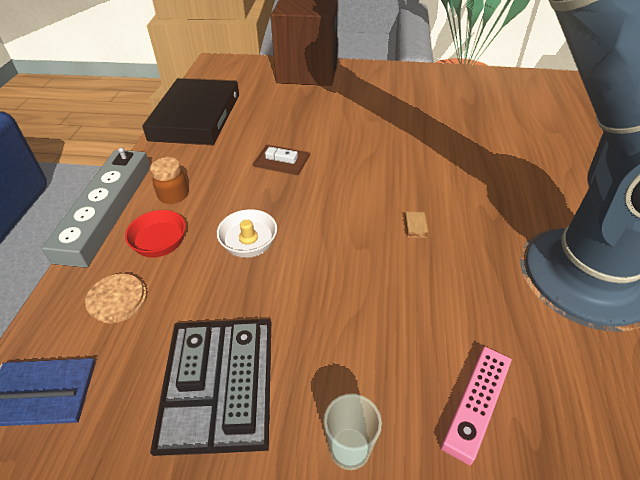

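Everything is in place in both views: remotes in their bays (top crop 252,225 and 285,100), torch in the tray (side 282,155), holder in the bowl and the tumbler unmoved. I'll do a quick numeric check of the remotes, then hand in if it's within tolerance.

```bash
python3 - <<'E'
from h import *
ok=True
for n,P,z,t in [("long",[(117,217),(379,168),(388,228),(122,276)],.028,(-.037,0)),("short",[(203,88),(357,57),(366,108),(210,139)],.026,(.037,-.0325))]:
    c,e,a=rect(px2w("top",np.array(P)/4+[145,180]-.375,z)); q=RC.T@(c-C)-t; print(n,q.round(4),e.round(4)); ok&=abs(q).max()<.012
log("end")
if ok: print(finish_job())
E
```

```text
long [ 0.0008 -0.0043] [0.1611 0.0375 0.1625 0.0366]
short [-0.0003 -0.0034] [0.0959 0.0329 0.0966 0.0327]
end t=40.4 gap=0.0420 gf=0 F=[ 0.8  0.1 -1. ] [ 0.4517 -0.4983  0.2986]
the job is handed in; nothing more can be done
None
```

The job is handed in at about 40 s: both remotes measured within 5 mm of their bay centres, the torch (second try, after a first grasp a quarter turn out) is in the tray, the holder stands in the white bowl, and the tumbler is unmoved; no verdict was returned.

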